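Empty the offcut chute into its catch pan

ROBOT

A 6-joint arm with a two-finger parallel gripper is mounted at the origin on the work surface. World frame = base frame: x ahead of the robot, y to its left, z up, the work surface at z = 0. Lengths are in mm, angles in rad, forces in N, time in s.
With the tool pointing down it reaches from about 300 to 750 mm from the base axis. Payload 8.5 kg.
Tool frame: the origin (TCP) lies at the very end of the fingers, on their centre line; the grasp point (between the pads) lies 19 mm behind it (pinch_z is the distance from the TCP to the grasp point, in mm); y points along the fingers, x is the direction in which the jaws open and shut, and the axes are right-handed (so a half turn about y gives the same grasp; the last joint's range is limited). The gripper opens to 85 mm and grips with 20 to 120 N. Pads are 22 mm wide; open, the fingers measure 114 mm over their backs; the gripper's body (76 mm by 85 mm) begins 54 mm behind the grasp point. The pads swing forward as they close: fully open they stand 13 mm farther back than shut.
Start: joints at [-1.555, 0.381, 1.297, -0, 1.464, -0.215], TCP at [125.811, -535.399, 231.322] pointing down, gripper open.
Joint ranges: [-3.11, 3.11], [-0.89, 2.33], [0.22, 2.48], [-1.42, 4.56], [0.17, 2.85], [-2.88, 2.88]. Speed limits (rad/s): [2.39, 2.39, 3.14, 3.14, 3.14, 3.14].

INTERFACE

Orientations are given as a unit quaternion [w, x, y, z].
In Python, from station import * gives the robot as it stands.
- The arm moves only by the tool drive_tool, never from a script. Its arguments are lists of equal length, an entry for each row: "linear": the shift along the world's x, y, z in mm, a list of three; "dr": the turn, a rotation vector about the world's x, y, z in degrees, a list of three; "fingers": the gripper command: -1 is shut, 1 is fully open, values between are in proportion. In form: {"linear": [[dx, dy, dz], ...], "dr": [[wx, wy, wz], ...], "fingers": [fingers, ...]}. A call has 1 to 10 rows; each row is the pose to reach, as a shift and turn from the pose measured when the call began; what a row does not reach only later rows make up. A row lasts 1/10 s, in which the tool goes at most 50 mm and 8.59 degrees, less where a joint would pass 70% of its speed; a pose out of reach is approached as far as the arm can. A call with a gripper value outside its range is refused whole. The fingers move at their own pace and stop on an object; "force" is the grip in N (left out, the last holds). Time passes only in rows, so rows that repeat a pose let the fingers close. It gives the time, the measured TCP pose, the force and the opening at its end, in the units of the state.
- state(): the state, without advancing time (a new reading comes with each control period).
- snapshot(name): name is "scene" or "side" or "wrist"; returns the picture (480x640x3 uint8, red, green, blue); there is no depth.
- camera_model(name): a dict with "mtx" (3x3 intrinsics, pixels), "k1" (the pictures are not rectified: a ray, as slopes to the right and down, at radius r is drawn at 1 + k1 r^2 times it, then the intrinsics apply), "R" (3x3) and "t" (3): a world point X has camera coordinates R X + t. Camera axes: x right, y down, z forward; pixel columns grow to the right and rows downward; lengths in mm; the calibration is good to about 2 mm. A picture is of the moment at which its call begins: read the wrist's pose just before it. camera_model takes no time and is no camera call; for the wrist camera it gives the pose at the moment of the call.
- finish_job(): hands the job in, once; it reports no verdict.
The state is a dict: "time": time; "qpos": joint angles; "joint_vel": joint speeds; "joint_efforts": joint torques, N m; "tool_pos": TCP position; "tool_rot": TCP orientation; "force": force on the tool from outside, world axes, zero at the start; "torque": the same for the moment, N m; "gripper_width": opening from 0.0 (shut) to 1.0 (fully open).
Only numpy, scipy, OpenCV 4.12 (cv2) and the standard library are available. Lean on these libraries where they do the work, as an engineer would, in place of code of your own. Each camera call takes 0.05 s, during which the arm holds its last target. There are 200 camera calls.

TASK

The catch pan was pushed under the low rack the wrong way round. Draw it out by the thick lip that sticks out, set it down on the open bench, take it again by its loop handle and slide it, handle outwards, between the legs of the offcut chute up to the back stop. Then let go of it and press the chute's spring plunger down to its stop so that both pole offcuts drop into the pan, let the plunger come back up, and leave the pan there and the other things on the bench undisturbed.

Things in the scene. Friction and masses are not known exactly. Their poses are not given: they have to be found in the camera images.
- chute: Steel offcut chute on four square legs, fixed to the bench, 150 deep x 200 wide x 250 mm high; origin on the bench under its middle, -x is its front (towards the robot), z up. Front legs (20 mm square) centred at x=-42, y=+-90 leave 160 mm between them; a fixed bridge joins them, underside 191 mm up. The trough (76 mm wide inside) slopes 38 degrees down to a lip at x=-36, 105 mm up.
- chute_gate (a point): Middle of the lower edge of the gate plate (28 mm high, leaning 20 degrees forward) that hangs on the plunger in front of the trough's lip and holds the offcuts back: at x=-43 in the chute's frame, 106 mm up (68 mm when pressed), 106 mm wide. It clears the offcuts only in the last 5 mm of the press; they then roll out forwards and fall.
- chute_stop (a point): Middle of the front face of the back stop, a bar 30 mm high on the bench under the trough; at x=-18, y=0 in the chute's frame, 15 mm up. Axes as the chute.
- plunger_head (a point): Centre of the top face of the plunger's head: a black round button, 56 mm diameter, on a yoke over the front of the chute at x=-43, y=0 in the chute's frame; 285 mm above the bench when up. It moves straight down when pressed.
- plunger (a joint): How far the plunger is pressed, m: 0 up, 0.038 at its stop. Spring return: about 5 N to start (with its weight helping), about 15 N at the stop.
- pan_center (a point): Centre (half-way up, 25 mm above its underside) of the grey plastic catch pan: open tub 130 x 105 x 50 mm (52 mm at the lip), walls 5 mm, 0.22 kg. Its axes: +x points to the end with the thick lip, -x to the end with the loop handle. Outer face of the lip at x=+69. At home in the chute it has the chute's own yaw and centre x=-87, y=0 in the chute's frame (lip against the back stop).
- pan_lip (a point): Middle of the pan's thick lip, a bar 12 mm thick (along pan x), 105 mm wide, 36 to 52 mm above the underside; this point is at pan x=+63, 44 mm up. This end sticks out 95 mm from the rack at the start.
- pan_handle (a point): Middle of the cross bar of the pan's loop handle: bar 12 mm thick (along pan x), 80 mm wide, 26 to 50 mm above the underside; this point is at pan x=-115, 38 mm up. The opening between bar and tub is 44 mm by 60 mm. It is hidden under the rack at the start.
- rack: Low grey rack fixed to the bench, board 200 (x) x 220 (y) mm, underside 85 mm and top 97 mm above the bench, on four corner legs 14 mm square with 190 mm between them; origin on the bench under its middle; open on all sides, its front is its own -x, where the pan comes out.
- stub0_center (a point): Centre of the lower pole offcut: wooden cylinder 40 mm diameter, 60 mm long along its own y, lying across the trough against the gate, 55 g.
- stub1_center (a point): Centre of the upper pole offcut, the same, lying behind the first.
- carton_center (a point): Bystander: centre of a cardboard carton 110 x 150 x 85 mm standing on the rack.
- bottle_center (a point): Bystander: centre of a white bottle, 64 mm diameter, 170 mm high, standing at the back between chute and rack.
- jar_center (a point): Bystander: centre of a grey jar, 72 mm diameter, 90 mm high, standing to the left.
- wrench_grip (a point): Bystander: handle of a steel wrench lying to the right.
Not all that is in view belongs to the job. What is shaped like the part that bears pan_center but purple is not meant. Leave any pink look-alike of the part that bears stub1_center alone.

How it is judged (in metres and radians):
On the way, in this order (a step that is already met when the one before it is completed fails the run):
1. the pan has been drawn out and set down on the open bench, let go, its handle clear of the rack (horizontal distance between pan_handle and rack above 0.14 m and height (world z) of pan_center below 0.032 m and angle between pan_center's own z axis and vertical below 0.08 rad and contact force between the fingers and pan below 0.2 N and linear speed of pan below 0.02 m/s), for 0.1 s.
2. the pan stands in the chute, handle outwards, up to the back stop (within 20 mm), let go (x of pan_center in the frame of chute between -0.107 and -0.077 m and y of pan_center in the frame of chute between -0.025 and 0.025 m and x of pan_handle in the frame of chute below -0.18 m and height (world z) of pan_center below 0.032 m and angle between pan_center's own z axis and vertical below 0.08 rad and contact force between the fingers and pan below 0.2 N and linear speed of pan below 0.02 m/s), for 0.2 s.
3. the plunger is pressed down to its stop (within 3 mm) (value of joint plunger above 0.035 m), for 0.1 s.
At the end, for the whole second after the job is handed in: Both offcuts lie at rest inside the pan; the pan stands level on the bench in the chute, handle outwards, its lip within 20 mm of the back stop and within 25 mm of the middle sideways, released; the plunger is back up (within 4 mm) (all of step 2 and x of stub0_center in the frame of pan_center between -0.065 and 0.065 m and y of stub0_center in the frame of pan_center between -0.052 and 0.052 m and z of stub0_center in the frame of pan_center between -0.025 and 0.045 m and x of stub1_center in the frame of pan_center between -0.065 and 0.065 m and y of stub1_center in the frame of pan_center between -0.052 and 0.052 m and z of stub1_center in the frame of pan_center between -0.025 and 0.045 m and value of joint plunger below 0.004 m and linear speed of each of stub0, stub1 below 0.03 m/s); the robot touches nothing.
It fails at once if the carton, bottle, jar or wrench is moved more than 30 mm (distance of any of carton_center, bottle_center, jar_center, wrench_grip from where it was at the start of the episode above 0.03 m).
It also fails if it takes over 72 s, if anything falls off the work surface, if the arm or the gripper's body presses on something with over 40 N, if the wrist force passes 120 N, or if a joint passes its speed limit or range.

## Working session

There is one attempt and no reset: what is moved stays moved. The work goes in short steps, Python scripts to look and compute and a tool call to move; the robot and the scene stay as the last step left them, time stands still between calls to the robot, and variables do not carry over. Pictures are saved under pics/ and viewed, about 8 in all and at most 12, crops included, and the job is handed in when it is done.

Besides the shell and the picture viewer there is one more tool, called after "Request:" as name(argument=value, ...) on one line, values as JSON. drive_tool: Moves the arm, as the interface text tells. Its arguments: {"type":"object","properties":{"linear":{"type":"array"},"dr":{"type":"array"},"fingers":{"type":"array"},"force":{"type":"number"}},"required":["linear","dr","fingers"]}

```bash
ls; mkdir -p pics; python3 - <<'E'
from station import *
import cv2
s=state();print(s)
for n in("scene","side"):
    cv2.imwrite(f"pics/{n}0.png",snapshot(n)[:,:,::-1]);print(n,camera_model(n))
E
```

```text
pics
{'time': 0.0, 'qpos': array([-1.55530206e+00,  3.81197250e-01,  1.29827884e+00, -1.69649023e-05,
        1.46358910e+00, -2.15307649e-01]), 'joint_vel': array([-9.79037041e-04,  1.19081191e-03, -1.45689881e-03,  6.04314236e-04,
        6.32791911e-04, -7.03253020e-05]), 'joint_efforts': array([-2.31026032e-03, -4.48461020e+01, -2.31286079e+01, -3.72480590e-04,
        4.66756581e-03,  8.11966430e-06]), 'tool_pos': array([ 125.80160404, -535.11268674,  230.70500856]), 'tool_rot': array([ 0.55464633, -0.55384785,  0.43943542, -0.43876703]), 'force': array([-0.18575173, -0.10207779,  0.08015316]), 'torque': array([-0.00141252,  0.0353527 ,  0.02734643]), 'gripper_width': 1.0037366997068904}
scene {'mtx': array([[587.61302235,   0.        , 305.42636205],
       [  0.        , 587.61302235, 243.15974294],
       [  0.        ,   0.        ,   1.        ]]), 'k1': -0.16788492824676693, 'R': array([[-0.93965885,  0.34197017,  0.00988125],
       [ 0.32049699,  0.8900245 , -0.32425001],
       [-0.11967839, -0.30151748, -0.94591981]]), 't': array([ 502.13950027,  -81.12199128, 1727.52727174])}
side {'mtx': array([[502.64295676,   0.        , 310.42738801],
       [  0.        , 502.64295676, 236.03307918],
       [  0.        ,   0.        ,   1.        ]]), 'k1': -0.026113195465020955, 'R': array([[ 0.837971  , -0.54564686, -0.00860884],
       [-0.26877384, -0.39893433, -0.87670521],
       [ 0.47493708,  0.73696737, -0.480951  ]]), 't': array([-456.37838747,  296.71787724, 1440.9717717 ])}
```

View pics/scene0.png

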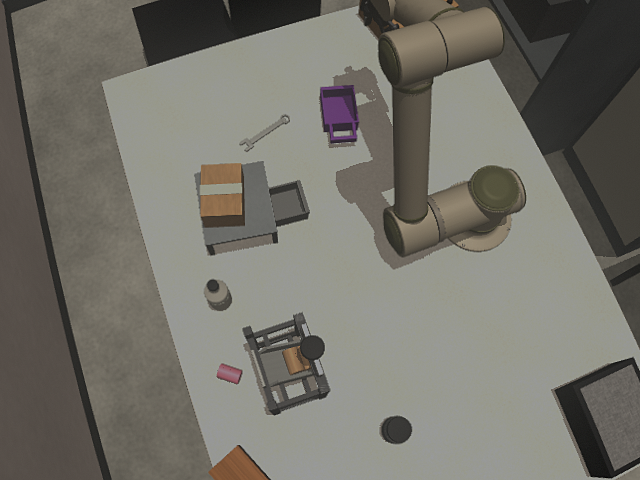

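View pics/side0.png

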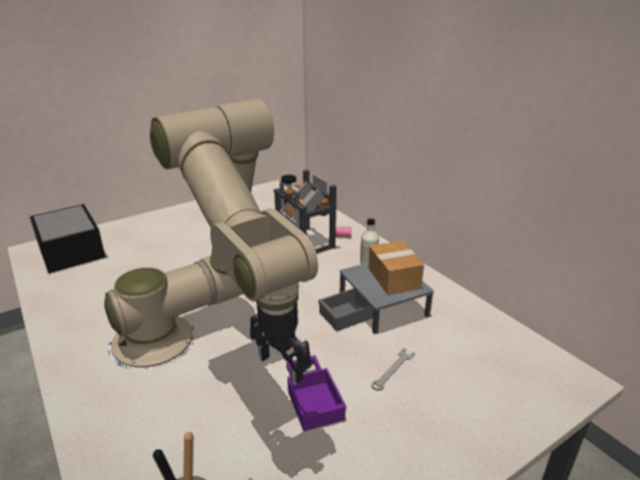

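```bash
cat > h.py <<'E'
import numpy as np,cv2
def ray(cm,px):
    K=cm["mtx"];d=((px[0]-K[0,2])/K[0,0],(px[1]-K[1,2])/K[1,1]);d=np.array(d);u=d.copy()
    for _ in range(20): u=d/(1+cm["k1"]*(u@u))
    R=np.array(cm["R"]);return -R.T@cm["t"],R.T@np.r_[u,1]
def at(cm,px,z):
    o,d=ray(cm,px);return o+d*(z-o[2])/d[2]
def proj(cm,X):
    c=np.array(cm["R"])@np.asarray(X,float)+cm["t"];u=c[:2]/c[2];u=u*(1+cm["k1"]*(u@u));K=cm["mtx"]
    return np.array([K[0,0]*u[0]+K[0,2],K[1,1]*u[1]+K[1,2]])
E
python3 - <<'E'
import cv2,numpy as np
a=cv2.imread("pics/scene0.png")
c=np.zeros((480,780,3),np.uint8)
c[:330,:390]=cv2.resize(a[150:260,190:320],None,fx=3,fy=3,interpolation=2)
c[:480,392:772]=cv2.resize(a[305:425,240:335],None,fx=4,fy=4,interpolation=2)
cv2.imwrite("pics/c1.png",np.clip(c*1.5,0,255).astype(np.uint8))
E
```

```text
(no output)
```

View pics/c1.png

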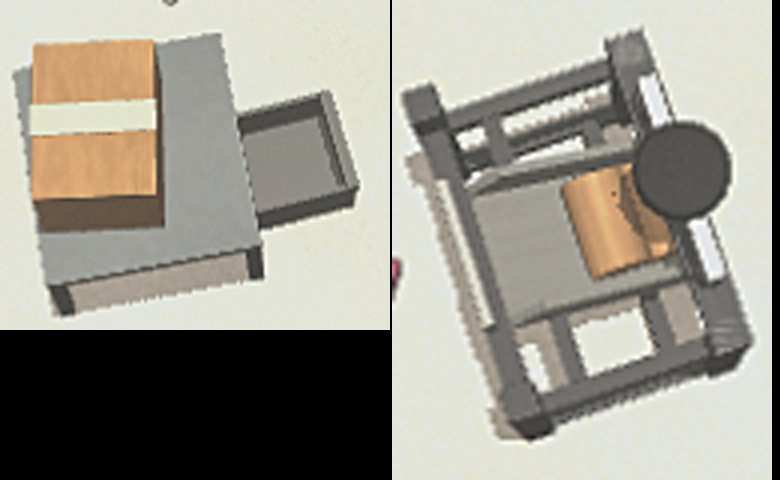

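```bash
python3 - <<'E'
from station import *
from h import *
cm=camera_model("scene")
r=lambda x,y,z:at(cm,(190+x/3,150+y/3),z)
c=lambda x,y,z:at(cm,(240+(x-392)/4,305+y/4),z)
ang=lambda v:np.degrees(np.arctan2(v[1],v[0]))
a,b=r(327,92,52),r(357,188,52);print("lip",a,b,np.linalg.norm(a-b),ang(b-a))
k,l,m,n=[r(*p,97) for p in((220,35),(261,246),(48,284),(14,70))];print("rack",k,l,m,n,[np.linalg.norm(p-q) for p,q in((k,l),(l,m),(m,n))],ang(l-k),ang(m-l),(k+l+m+n)/4)
print("head",c(682,171,285))
for p in((627,48),(729,342),(420,100),(527,405)):print("leg",c(*p,250))
p=[c(*p,250) for p in((627,48),(729,342),(420,100),(527,405))];print(ang(p[1]-p[0]),ang(p[3]-p[2]),ang(p[2]-p[0]),ang(p[3]-p[1]),np.mean(p,0),np.linalg.norm(p[1]-p[0]),np.linalg.norm(p[2]-p[0]))
for nme,px,z in(("jar",(397,430),90),("pink",(230,373),40),("bottle",(213,286),170)):print(nme,at(cm,px,z))
E
```

```text
lip [ 460.37213218 -259.3917599    52.        ] [ 467.4858596 -155.625564    52.       ] 104.00975209519832 86.07820428269066
rack [ 543.02394173 -330.4221855    97.        ] [ 575.99786511 -115.1218085    97.        ] [ 769.55104911 -146.03310985   97.        ] [ 738.62003239 -362.57566871   97.        ] [np.float64(217.81077099620978), np.float64(196.00597845291384), np.float64(218.740502870684)] 81.2926318698562 -9.073764081022034 [ 656.79822209 -238.53819314   97.        ]
head [607.83820358 240.06257293 285.        ]
leg [610.5618829  156.42643103 250.        ]
leg [613.95122881 336.07293661 250.        ]
leg [734.33125104 144.75679298 250.        ]
leg [733.11375377 330.45856398 250.        ]
88.91914301904795 90.37563699741884 -5.386229514279253 -2.6975103633427993 [672.98952913 241.92868115 250.        ] 179.67847570461316 124.31828885091747
jar [466.49935375 482.37976604  90.        ]
pink [817.89236558 196.02765879  40.        ]
bottle [781.8385169   -6.99594496 170.        ]
```

```bash
python3 - <<'E'
from station import *
from scipy.spatial.transform import Rotation as R
s=state();q=s["tool_rot"];M=R.from_quat(np.r_[q[1:],q[0]] if 0 else [q[1],q[2],q[3],q[0]]).as_matrix();print(M.round(3))
E
sed -i 1i'from station import *' h.py; python3 -c "
from h import *
cm=camera_model('scene')
for p in((322,88),(354,86),(330,146),(356,140)):print(at(cm,p,40))
cm=camera_model('wrist');print(cm)"
```

```text
[[ 0.229  0.     0.973]
 [-0.973  0.001  0.229]
 [-0.001 -1.     0.   ]]
[ 282.16162818 -542.30357937   40.        ]
[ 184.40047897 -516.07694463   40.        ]
[ 332.24951712 -341.16816487   40.        ]
[ 250.90295252 -334.14554546   40.        ]
{'mtx': array([[336.1329534 ,   0.        , 318.45939902],
       [  0.        , 336.1329534 , 236.97685517],
       [  0.        ,   0.        ,   1.        ]]), 'k1': -0.035507946160052595, 'R': array([[ 0.2285272 , -0.97353514, -0.00215807],
       [-0.92502523, -0.21782998,  0.31125299],
       [-0.30348581, -0.06913351, -0.95032464]]), 't': array([-548.37181956,  -40.35719108,  381.1130832 ])}
```

Request:
drive_tool(linear=[[34, 33, 0], [69, 65, 0], [103, 98, 0], [138, 131, 0], [172, 163, 0], [206, 196, 0], [241, 229, 0], [275, 262, 0], [310, 294, 0], [344, 327, 0]], dr=[[0, 0, 7.3], [0, 0, 14.6], [0, 0, 21.9], [0, 0, 29.2], [0, 0, 36.5], [0, 0, 43.8], [0, 0, 51.1], [0, 0, 58.4], [0, 0, 65.7], [0, 0, 73]], fingers=[1, 1, 1, 1, 1, 1, 1, 1, 1, 1])

```text
time: 1.1
tool_pos: [470.9, -206.5, 230.6]
tool_rot: [0.707, -0.707, 0.022, -0.021]
force: [0.6, -1.5, 0.9]
gripper_width: 0.999
```

Request:
drive_tool(linear=[[0, 0, 0], [0, 0, 0], [0, 0, 0]], dr=[[0, 0, 0], [0, 0, 0], [0, 0, 0]], fingers=[1, 1, 1])

```text
time: 1.4
tool_pos: [470.4, -207.0, 230.4]
tool_rot: [0.707, -0.707, 0.023, -0.021]
force: [-0.1, -0.1, 0.4]
gripper_width: 0.999
```

```bash
python3 - <<'E'
from h import *
import pickle
s=state();print(s["tool_pos"],s["qpos"],s["force"])
cm=camera_model("wrist");pickle.dump(cm,open("w1.pkl","wb"))
cv2.imwrite("pics/w1.png",snapshot("wrist")[:,:,::-1])
print(camera_model("wrist")["t"]-cm["t"])
for X in((470,-208,44),(461,-259,52),(467,-155,52)):print(proj(cm,X))
E
```

```text
[ 470.36833422 -207.04834005  230.39794347] [-6.44920572e-01  3.19084198e-01  1.39546200e+00 -8.13241742e-04
  1.42920382e+00 -5.82541736e-01] [-0.13900815 -0.08559628  0.36109803]
[-0.05167562 -0.00792687 -0.01386706]
[318.73339198 212.58304448]
[313.08649993 263.00694948]
[312.0009562  159.92639912]
```

View pics/w1.png

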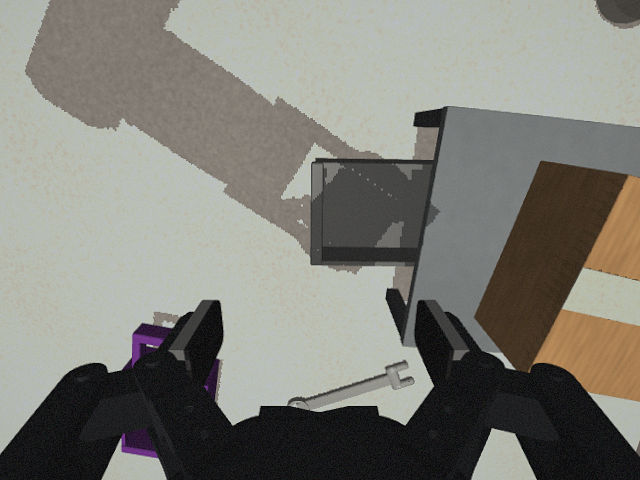

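Request:
drive_tool(linear=[[0, -1, -40], [0, -1, -80], [0, -1, -120], [0, -1, -160], [0, -1, -190], [0, -1, -205], [0, -1, -205], [0, -1, -205]], dr=[[0, 0, 0], [0, 0, 0], [0, 0, 0], [0, 0, 0], [0, 0, 0], [0, 0, 0], [0, 0, 0], [0, 0, 0]], fingers=[1, 1, 1, 1, 1, 1, 1, 1])

```text
time: 2.25
tool_pos: [470.1, -209.3, 26.1]
tool_rot: [0.707, -0.707, 0.023, -0.022]
force: [-0.4, 1.0, -0.1]
gripper_width: 0.997
```

Request:
drive_tool(linear=[[0, 0, 0], [0, 0, 0], [0, 0, 0], [0, 0, 0], [0, 0, 0], [0, 0, 0], [0, 0, 0], [0, 0, 0]], dr=[[0, 0, 0], [0, 0, 0], [0, 0, 0], [0, 0, 0], [0, 0, 0], [0, 0, 0], [0, 0, 0], [0, 0, 0]], fingers=[-1, -1, -1, -1, -1, -1, -1, -1], force=50)

```text
time: 3.05
tool_pos: [470.1, -209.3, 26.4]
tool_rot: [-0.707, 0.707, -0.023, 0.022]
force: [-1.9, 0.7, 5.7]
gripper_width: 0.127
```

Request:
drive_tool(linear=[[-8, 0.5, 2], [-24, 1.5, 4], [-40, 2.6, 6], [-60, 4, 6], [-80, 5.3, 6], [-100, 6.6, 6], [-120, 8, 6], [-140, 9.2, 6], [-155, 10, 6], [-165, 11, 6]], dr=[[0, 0, 0], [0, 0, 0], [0, 0, 0], [0, 0, 0], [0, 0, 0], [0, 0, 0], [0, 0, 0], [0, 0, 0], [0, 0, 0], [0, 0, 0]], fingers=[-1, -1, -1, -1, -1, -1, -1, -1, -1, -1])

```text
time: 4.05
tool_pos: [303.8, -197.8, 32.3]
tool_rot: [0.707, -0.706, 0.024, -0.022]
force: [-0.3, 0.4, -1.5]
gripper_width: 0.13
```

```bash
python3 - <<'E'
from h import *
s=state();print(s["tool_pos"],s["qpos"],s["force"],s["gripper_width"])
a=snapshot("scene")[:,:,::-1];b=snapshot("side")[:,:,::-1]
c=np.hstack([cv2.resize(a[100:300,190:420],(400,348)),cv2.resize(b[240:440,200:430],(400,348))])
cv2.imwrite("pics/c2.png",c)
E
```

```text
[ 303.78824827 -197.80654098   32.33248083] [-9.06398808e-01  3.87588079e-01  2.07393096e+00 -1.82112425e-03
  6.81914589e-01 -8.39916778e-01] [-0.33956214  0.41929303 -1.54152032] 0.13028189712422508
```

View pics/c2.png

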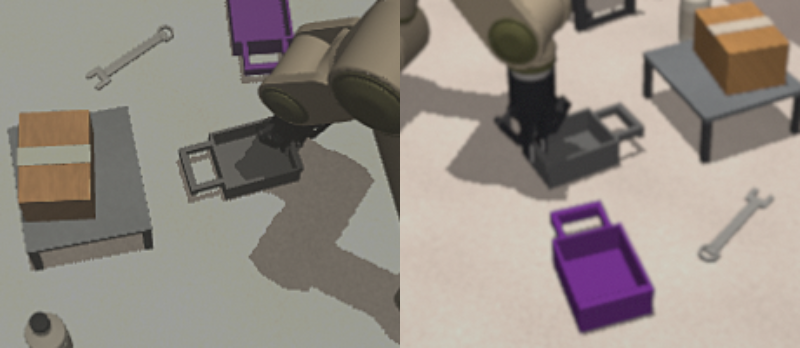

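Request:
drive_tool(linear=[[9, 17, 15], [18, 35, 30], [26, 52, 40], [35, 70, 40], [44, 87, 40], [53, 104, 40], [62, 122, 40], [70, 139, 40], [79, 157, 40], [88, 174, 40]], dr=[[0, 0, 7], [0, 0, 14], [0, 0, 21], [0, 0, 28], [0, 0, 35], [0, 0, 42], [0, 0, 49], [0, 0, 56], [0, 0, 63], [0, 0, 70]], fingers=[-1, -1, -1, -1, -1, -1, -1, -1, -1, -1])

```text
time: 5.15
tool_pos: [392.9, -22.9, 72.4]
tool_rot: [-0.591, 0.592, 0.387, -0.389]
force: [-0.2, 0.1, -1.2]
gripper_width: 0.13
```

Request:
drive_tool(linear=[[9, 17, 0], [18, 35, 0], [26, 52, 0], [35, 70, 0], [44, 87, 0], [53, 104, 0], [62, 122, 0], [70, 139, 0], [79, 157, 0], [88, 174, 0]], dr=[[0, 0, 7], [0, 0, 14], [0, 0, 21], [0, 0, 28], [0, 0, 35], [0, 0, 42], [0, 0, 49], [0, 0, 56], [0, 0, 63], [0, 0, 70]], fingers=[-1, -1, -1, -1, -1, -1, -1, -1, -1, -1])

```text
time: 6.15
tool_pos: [481.6, 152.5, 72.3]
tool_rot: [0.259, -0.261, -0.657, 0.658]
force: [0.2, -1.1, -1.8]
gripper_width: 0.126
```

Request:
drive_tool(linear=[[0, 0, -10], [0, 0, -20], [0, 0, -30], [0, 0, -38], [0, 0, -43], [0, 0, -44], [0, 0, -44]], dr=[[0, 0, 0], [0, 0, 0], [0, 0, 0], [0, 0, 0], [0, 0, 0], [0, 0, 0], [0, 0, 0]], fingers=[-1, -1, -1, -1, -1, -1, -1])

```text
time: 6.85
tool_pos: [481.6, 152.3, 28.3]
tool_rot: [0.259, -0.261, -0.657, 0.658]
force: [-0.2, -0.0, -2.3]
gripper_width: 0.129
```

Request:
drive_tool(linear=[[0, 0, -1], [0, 0, -2], [0, 0, -2], [0, 0, -2], [0, 0, -2], [0, 0, -2], [0, 0, -2], [0, 0, -2], [0, 0, -2]], dr=[[0, 0, 0], [0, 0, 0], [0, 0, 0], [0, 0, 0], [0, 0, 0], [0, 0, 0], [0, 0, 0], [0, 0, 0], [0, 0, 0]], fingers=[-1, -1, -1, 0.2, 0.2, 0.2, 0.2, 0.2, 0.2])

```text
time: 7.75
tool_pos: [481.6, 152.3, 26.3]
tool_rot: [0.259, -0.261, -0.657, 0.658]
force: [0.6, 0.7, -0.2]
gripper_width: 0.601
```

Request:
drive_tool(linear=[[0, 0, 20], [0, 0, 60], [0, 0, 110], [-10, 20, 150], [-20, 40, 180], [-40, 65, 200], [-40, 65, 205], [-40, 65, 205]], dr=[[0, 0, 0], [0, 0, 0], [0, 0, 0], [0, 0, -8], [0, 0, -16], [0, 0, -24], [0, 0, -32], [0, 0, -32]], fingers=[0.2, 0.2, 0.2, 0.2, 0.2, 0.2, 0.2, 0.2])

```text
time: 8.55
tool_pos: [441.5, 217.9, 232.2]
tool_rot: [-0.43, 0.432, 0.561, -0.56]
force: [0.3, 0.3, -0.6]
gripper_width: 0.602
```

```bash
python3 - <<'E'
from h import *
import pickle
s=state();print(s["time"],s["tool_pos"],s["qpos"],s["force"])
cm=camera_model("wrist");pickle.dump(cm,open("w2.pkl","wb"))
w=snapshot("wrist");a=snapshot("scene")
c=np.zeros((480,800,3),np.uint8);c[:,:]=0
c[:360,:480]=cv2.resize(w,(480,360));c[:480,480:800]=cv2.resize(a[200:440,240:400],(320,480),interpolation=2)
cv2.imwrite("pics/c3.png",c[:,:,::-1]);cv2.imwrite("pics/w2.png",w[:,:,::-1]);cv2.imwrite("pics/s2.png",a[:,:,::-1])
E
```

```text
8.55 [441.45730097 217.86575309 232.23108379] [ 0.2187136   0.27791238  1.45072913 -0.00239635  1.41057952 -1.61094466] [ 0.27902163  0.28635978 -0.57742791]
```

View pics/c3.png

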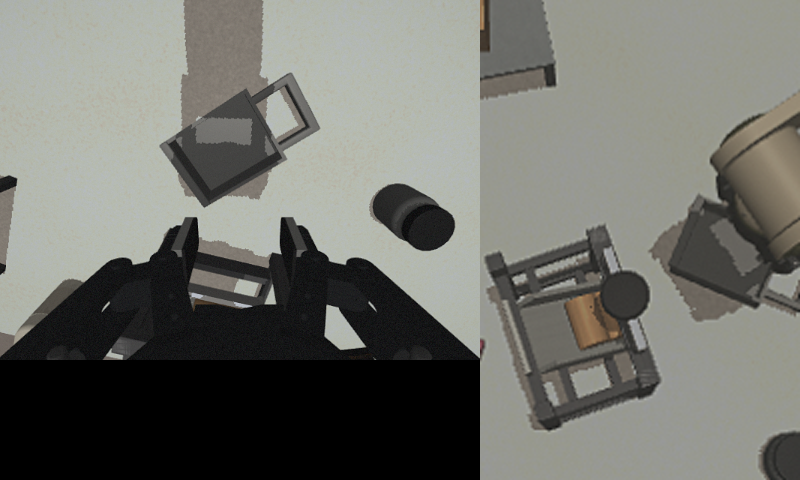

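```bash
python3 - <<'E'
from h import *
import pickle
cm=pickle.load(open("w2.pkl","rb"))
g=lambda x,y,z:at(cm,(x/.75,y/.75),z)[:2]
h1,h2=g(291,73,50),g(320,128,50);l1,l2=g(161,147,52),g(206,206,52)
ang=lambda v:np.degrees(np.arctan2(v[1],v[0]))
print(h1,h2,np.linalg.norm(h1-h2),ang(h2-h1));print(l1,l2,np.linalg.norm(l1-l2),ang(l2-l1))
hm,lm=(h1+h2)/2,(l1+l2)/2;d=(lm-hm)/np.linalg.norm(lm-hm);print(hm,lm,np.linalg.norm(hm-lm),"exp 190",ang(d),"handle",hm+6*d,"jar",g(430,227,90))
E
```

```text
[323.49294561 251.95630732] [376.19673726 308.5256724 ] 77.31612199132977 47.026011977222595
[452.24735281 116.44241384] [519.12170378 191.35960225] 100.42292535486304 48.246507973969436
[349.84484143 280.24098986] [485.6845283  153.90100804] 185.51067767699712 exp 190 -42.92487724072665 handle [354.23832504 276.15475666] jar [456.24833225 479.78943041]
```

Request:
drive_tool(linear=[[-9, 6, 0], [-18, 12, 0], [-26, 18, 0], [-35, 24, 0], [-44, 30, 0], [-53, 36, 0], [-62, 42, 0], [-70, 48, 0], [-79, 54, 0], [-88, 59, 0]], dr=[[0, 0, -8], [0, 0, -16], [0, 0, -24], [0, 0, -32], [0, 0, -40], [0, 0, -48], [0, 0, -56], [0, 0, -64], [0, 0, -72], [0, 0, -80]], fingers=[0, 0, 0, 0, 0, 0, 0, 0, 0, 0])

```text
time: 9.65
tool_pos: [353.4, 275.8, 229.9]
tool_rot: [-0.69, 0.691, 0.151, -0.154]
force: [-0.5, -0.2, 0.7]
gripper_width: 0.5
```

Request:
drive_tool(linear=[[0, 0, 0], [0, 0, 0], [0, 0, 0], [0, 0, 0], [0, 0, 0], [0, 0, 0], [0, 0, 0], [0, 0, 0], [0, 0, 0], [0, 0, 0]], dr=[[0, 0, -8], [0, 0, -16], [0, 0, -24], [0, 0, -32], [0, 0, -40], [0, 0, -48], [0, 0, -56], [0, 0, -64], [0, 0, -67], [0, 0, -67]], fingers=[0, 0, 0, 0, 0, 0, 0, 0, 0, 0])

```text
time: 10.65
tool_pos: [353.6, 275.3, 229.1]
tool_rot: [0.66, -0.66, 0.255, -0.252]
force: [-0.5, -0.3, 0.8]
gripper_width: 0.496
```

```bash
python3 - <<'E'
from h import *
import pickle
from scipy.spatial.transform import Rotation as R
s=state();q=s["tool_rot"];x=R.from_quat([q[1],q[2],q[3],q[0]]).as_matrix()
print(s["time"],s["tool_pos"],s["qpos"],s["force"],x.round(3),np.degrees(np.arctan2(x[1,0],x[0,0])))
cm=camera_model("wrist");pickle.dump(cm,open("w3.pkl","wb"))
w=snapshot("wrist")
for X in((355,279,50),(352,277,50)):print(proj(cm,X))
cv2.imwrite("pics/w3.png",w[:,:,::-1])
E
```

```text
10.65 [353.60610238 275.30302438 229.12113336] [0.39384262 0.20422492 1.56280261 0.00408982 1.3774186  1.12725841] [-0.52221544 -0.31864647  0.75465698] [[ 0.742 -0.004  0.67 ]
 [-0.67   0.003  0.742]
 [-0.005 -1.    -0.001]] -42.06710852821054
[318.65228319 209.24260223]
[317.75147592 212.70424482]
```

View pics/w3.png

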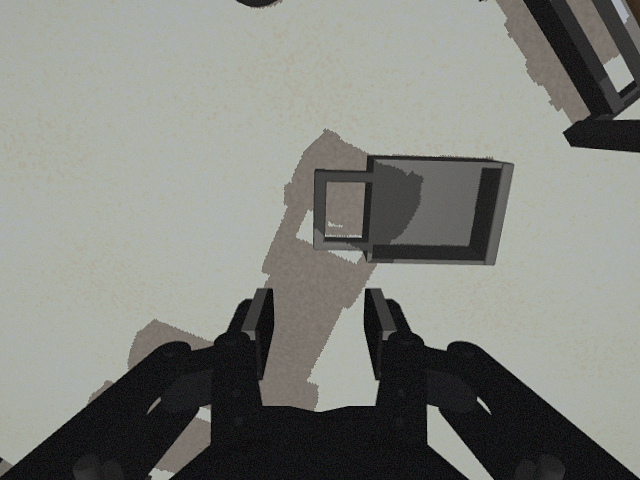

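Request:
drive_tool(linear=[[2, 2, -40], [2, 2, -80], [2, 2, -120], [2, 2, -160], [2, 2, -190], [2, 2, -207], [2, 2, -207], [2, 2, -207]], dr=[[0, 0, 0], [0, 0, 0], [0, 0, 0], [0, 0, 0], [0, 0, 0], [0, 0, 0], [0, 0, 0], [0, 0, 0]], fingers=[0, 0, 0, 0, 0, 0, 0, 0])

```text
time: 11.5
tool_pos: [355.9, 277.3, 22.5]
tool_rot: [0.661, -0.66, 0.255, -0.251]
force: [0.3, 0.5, -0.3]
gripper_width: 0.497
```

Request:
drive_tool(linear=[[0, 0, 0], [0, 0, 0], [0, 0, 0], [0, 0, 0], [0, 0, 0], [0, 0, 0], [0, 0, 2], [0, 0, 4]], dr=[[0, 0, 0], [0, 0, 0], [0, 0, 0], [0, 0, 0], [0, 0, 0], [0, 0, 0], [0, 0, 0], [0, 0, 0]], fingers=[-1, -1, -1, -1, -1, -1, -1, -1], force=60)

```text
time: 12.3
tool_pos: [355.7, 277.4, 26.7]
tool_rot: [0.661, -0.66, 0.255, -0.251]
force: [0.6, 0.0, -2.9]
gripper_width: 0.129
```

Request:
drive_tool(linear=[[-1, -7, 0], [-2, -14, 0], [-3, -21, 0], [-4, -28, 0], [-5, -35, 0], [-5, -35, 0], [-5, -35, 0], [-5, -35, 0]], dr=[[0, 0, 7], [0, 0, 14], [0, 0, 21], [0, 0, 28], [0, 0, 35], [0, 0, 40], [0, 0, 40], [0, 0, 40]], fingers=[-1, -1, -1, -1, -1, -1, -1, -1])

```text
time: 13.1
tool_pos: [350.7, 242.4, 26.8]
tool_rot: [-0.707, 0.707, -0.014, 0.011]
force: [0.6, -0.5, -2.3]
gripper_width: 0.128
```

```bash
python3 - <<'E'
from h import *
import pickle
from scipy.spatial.transform import Rotation as R
s=state();q=s["tool_rot"];x=R.from_quat([q[1],q[2],q[3],q[0]]).as_matrix()
print(s["time"],s["tool_pos"],s["qpos"],s["force"],np.degrees(np.arctan2(x[1,0],x[0,0])))
cm=camera_model("wrist");pickle.dump(cm,open("w4.pkl","wb"))
w=snapshot("wrist");a=snapshot("scene")
cv2.imwrite("pics/w4.png",w[:,:,::-1]);cv2.imwrite("pics/s4.png",a[:,:,::-1])
c=np.zeros((600,800,3),np.uint8)
c[:360,:480]=cv2.resize(w,(480,360));c[:600,480:800]=cv2.resize(a[300:450,240:320],(320,600),interpolation=2)
cv2.imwrite("pics/c4.png",np.clip(c[:,:,::-1]*1.5,0,255).astype(np.uint8))
E
```

```text
13.1 [350.68156143 242.40563156  26.81600689] [3.24884994e-01 4.69623363e-01 1.90903821e+00 1.60590358e-03
 7.68060314e-01 3.59409226e-01] [ 0.57602962 -0.49341917 -2.31340387] -2.0445507771068585
```

View pics/c4.png

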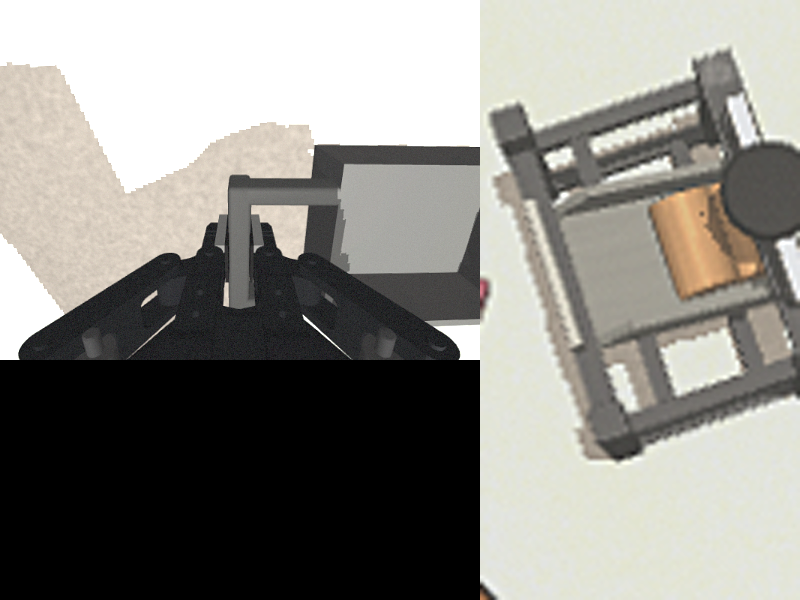

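```bash
python3 - <<'E'
from h import *
cm=camera_model("scene")
a=cv2.imread("pics/scene0.png");g=cv2.cvtColor(a[300:425,235:340],6);g=cv2.resize(g,None,fx=4,fy=4,interpolation=2)
L=cv2.createLineSegmentDetector(1).detect(g)[0][:,0]
for l in L:
    if np.hypot(l[2]-l[0],l[3]-l[1])<90: continue
    p,q=(l[:2]+.5)/4-.5+[235,300],(l[2:]+.5)/4-.5+[235,300]
    for z in(245,):
        A,B=at(cm,p,z),at(cm,q,z);v=B-A;print(p.round(1),q.round(1),A[:2].round(),B[:2].round(),np.linalg.norm(v).round(),np.degrees(np.arctan2(v[1],v[0])).round(1)%180)
from scipy.optimize import least_squares
P=np.array([(628,50),(728,332),(423,104),(522,402),(682,171)],float);P=(P-[392,0])/4+[240,305]
def f(v):
    x,y,t,xr,zl=v;c,s=np.cos(t),np.sin(t)
    return np.ravel([proj(cm,(x+c*u-s*w,y+s*u+c*w,z))-p for (u,w,z),p in zip([(-42,-90,zl),(-42,90,zl),(xr,-90,zl),(xr,90,zl),(-43,0,285)],P)])
r=least_squares(f,[650,240,0,70,250],x_scale=[10,10,.1,10,10]);print(r.x,np.degrees(r.x[2]),r.fun.round(1))
E
```

```text
[284.5 348.3] [260.4 353.7] [666. 214.] [723. 207.] 57.0 173.0
[266.2 348.8] [299.1 341.8] [707. 201.] [629. 211.] 78.0 172.3
[264.9 385.1] [253.1 349.7] [737. 278.] [736. 192.] 86.0 89.5
[ 6.51398813e+02  2.38432871e+02 -2.47555986e-02  8.34554289e+01
  2.26176771e+02] -1.4183913194132467 [ 0.1 -1.6 -0.2  0.3  1.   1.2 -0.5  0.2 -0.3 -0.1]
```

Request:
drive_tool(linear=[[12, 0, 0], [25, 0, 0], [40, 0, 0], [55, 0, 0], [68, 0, 0], [78, 0, 0], [84, 0, -1], [88, 0, -2], [88, 0, -3], [88, 0, -3]], dr=[[0, 0, 1], [0, 0, 1], [0, 0, 1], [0, 0, 1], [0, 0, 1], [0, 0, 1], [0, 0, 1], [0, 0, 1], [0, 0, 1], [0, 0, 1]], fingers=[-1, -1, -1, -1, -1, -1, -1, -1, -1, -1])

```text
time: 14.2
tool_pos: [438.8, 242.5, 23.8]
tool_rot: [-0.707, 0.707, -0.008, 0.005]
force: [0.8, 0.6, 0.9]
gripper_width: 0.127
```

Request:
drive_tool(linear=[[2, 0, -1], [4, 0, -1], [6, 0, -1], [8, 0, -1], [10, 0, -1], [10, 0, -1]], dr=[[0, 0, 0], [0, 0, 0], [0, 0, 0], [0, 0, 0], [0, 0, 0], [0, 0, 0]], fingers=[-1, -1, -1, -1, -1, -1])

```text
time: 14.8
tool_pos: [447.7, 242.7, 23.5]
tool_rot: [-0.707, 0.707, -0.008, 0.004]
force: [-6.4, 0.7, 9.7]
gripper_width: 0.129
```

Request:
drive_tool(linear=[[0, 0, 0.8], [1, 0, 0.8], [2, 0, 0.8], [3, 0, 0.8], [3, 0, 0.8]], dr=[[0, 0, 0], [0, 0, 0], [0, 0, 0], [0, 0, 0], [0, 0, 0]], fingers=[-1, -1, -1, -1, -1])

```text
time: 15.3
tool_pos: [450.9, 242.7, 24.2]
tool_rot: [-0.707, 0.707, -0.008, 0.004]
force: [1.1, -0.6, 0.8]
gripper_width: 0.129
```

Not yet at the stop (that was bench friction). I'll go on gently.

Request:
drive_tool(linear=[[1, 0, 0], [2, 0, 0], [3, 0, 0], [4, 0, 0], [5, 0, 0], [5, 0, 0]], dr=[[0, 0, 0], [0, 0, 0], [0, 0, 0], [0, 0, 0], [0, 0, 0], [0, 0, 0]], fingers=[-1, -1, -1, -1, -1, -1])

```text
time: 15.9
tool_pos: [452.4, 242.2, 23.6]
tool_rot: [-0.706, 0.708, -0.011, 0.001]
force: [-14.0, -2.7, 5.2]
gripper_width: 0.129
```

Request:
drive_tool(linear=[[-1, 0, 0], [-1, 0, 0], [-1, 0, -0.5], [-1, 0, -0.5], [-1, 0, -0.5], [-1, 0, -0.5], [-1, 0, -0.5], [-1, 0, -0.5]], dr=[[0, 0, 0], [0, 0, 0], [0, 0, 0], [0, 0, 0], [0, 0, 0], [0, 0, 0], [0, 0, 0], [0, 0, 0]], fingers=[-1, -1, -1, 0, 0, 0, 0, 0])

```text
time: 16.7
tool_pos: [451.4, 242.1, 23.1]
tool_rot: [-0.706, 0.708, -0.011, 0.001]
force: [0.2, -0.2, 0.5]
gripper_width: 0.503
```

Request:
drive_tool(linear=[[0, 0, 20], [0, 0, 50], [0, 0, 90], [-10, 0, 140], [-20, 0, 190], [-20, 0, 240], [-20, 0, 280], [-20, 0, 280]], dr=[[0, 0, 0], [0, 0, 0], [0, 0, 0], [0, 0, 0], [0, 0, 0], [0, 0, 0], [0, 0, 0], [0, 0, 0]], fingers=[0, 0, 0, 0, 0, -0.5, -1, -1])

```text
time: 17.5
tool_pos: [432.7, 242.6, 308.6]
tool_rot: [0.707, -0.707, 0.007, -0.005]
force: [-0.3, 0.0, -0.3]
gripper_width: 0.008
```

```bash
python3 - <<'E'
from h import *
import pickle
s=state();print(s["time"],s["tool_pos"],s["qpos"],s["force"])
cm=camera_model("wrist");pickle.dump(cm,open("w5.pkl","wb"))
w=snapshot("wrist")
cv2.imwrite("pics/w5.png",np.clip(w[:,:,::-1]*1.4,0,255).astype(np.uint8))
for n,X in(("head",(608.4,239.3,285)),("handle",(452,242,50))):print(n,proj(cm,X))
E
```

```text
17.5 [432.7008403  242.63468595 308.61249577] [2.71145140e-01 2.39138118e-01 1.28296845e+00 1.46832661e-03
 1.62235841e+00 2.87410392e-01] [-0.25859506  0.02064071 -0.32766855]
head [631.07803788 282.54504103]
handle [335.21495207 197.71533572]
```

View pics/w5.png

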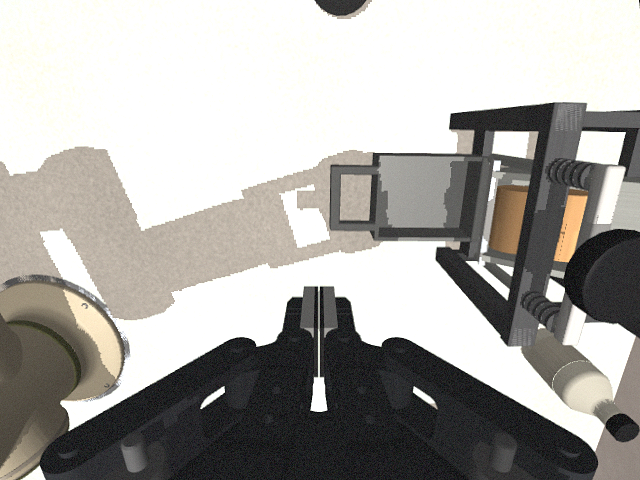

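```bash
python3 - <<'E'
from h import *
import pickle
cm=pickle.load(open("w5.pkl","rb"))
for n,p,z in(("legL foot outer",(450,130),0),("legR foot inner?",(437,250),0),("legR",(437,262),0),("h1",(331,165),50),("h2",(331,231),50),("tub1",(374,153),50),("tub2",(373,240),50),("legLtop",(570,104),250),("legRtop",(524,343),250)):print(n,at(cm,p,z)[:2].round(1))
E
```

```text
legL foot outer [602.3 318.4]
legR foot inner? [600.2 153.8]
legR [602.  135.2]
h1 [447.1 281.1]
h2 [446.7 199.9]
tub1 [497.2 294.2]
tub2 [499.6 187.3]
legLtop [577.5 335.1]
legRtop [578.2 175.6]
```

Request:
drive_tool(linear=[[20, -1, 10], [60, -2, 15], [100, -3, 15], [140, -3, 15], [165, -4, 15], [176, -4, 10], [176, -4, -10], [176, -4, -16], [176, -4, -16]], dr=[[0, 0, 0], [0, 0, 0], [0, 0, 0], [0, 0, 0], [0, 0, 0], [0, 0, 0], [0, 0, 0], [0, 0, 0], [0, 0, 0]], fingers=[-1, -1, -1, -1, -1, -1, -1, -1, -1])

```text
time: 18.45
tool_pos: [607.0, 238.5, 288.0]
tool_rot: [-0.707, 0.708, -0.01, 0.001]
force: [0.2, -0.4, -0.1]
gripper_width: 0.005
```

```bash
python3 - <<'E'
from h import *
cm=camera_model("wrist");w=snapshot("wrist");a=snapshot("side")
print(state()["tool_pos"])
c=np.zeros((480,800,3),np.uint8)
c[:360,:480]=cv2.resize(w,(480,360));c[:400,480:800]=cv2.resize(a[150:290,250:362],(320,400),interpolation=2)
cv2.imwrite("pics/c6.png",np.clip(c[:,:,::-1]*1.4,0,255).astype(np.uint8))
E
```

```text
[607.53482895 238.55275762 290.05967148]
```

View pics/c6.png

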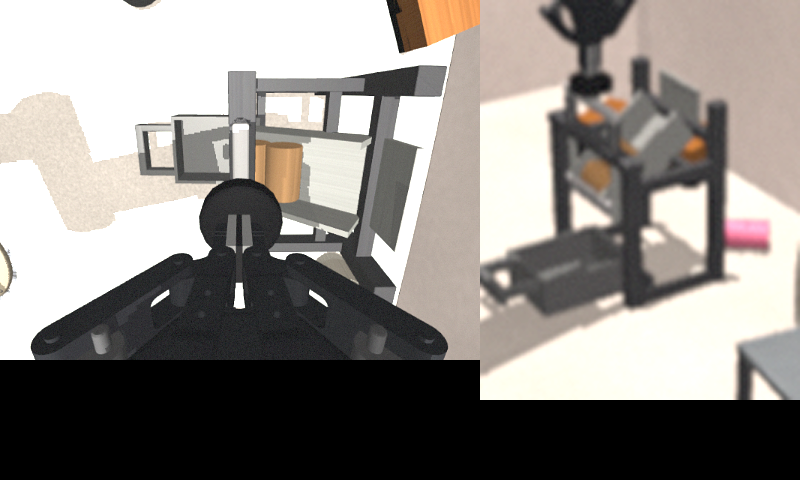

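Request:
drive_tool(linear=[[0, 0, -5], [0, 0, -11], [0, 0, -17], [0, 0, -23], [0, 0, -29], [0, 0, -34], [0, 0, -38], [0, 0, -41], [0, 0, -43], [0, 0, -44]], dr=[[0, 0, 0], [0, 0, 0], [0, 0, 0], [0, 0, 0], [0, 0, 0], [0, 0, 0], [0, 0, 0], [0, 0, 0], [0, 0, 0], [0, 0, 0]], fingers=[-1, -1, -1, -1, -1, -1, -1, -1, -1, -1])

```text
time: 19.55
tool_pos: [607.6, 238.8, 248.9]
tool_rot: [0.707, -0.707, 0.007, -0.004]
force: [-2.6, -0.9, 14.2]
gripper_width: 0.0
```

Near the stop; press on until the force rises clearly, then hold so the offcuts can fall.

Request:
drive_tool(linear=[[0, 0, -2], [0, 0, -4], [0, 0, -6], [0, 0, -6], [0, 0, -6], [0, 0, -6], [0, 0, -6], [0, 0, -6], [0, 0, -6], [0, 0, -6]], dr=[[0, 0, 0], [0, 0, 0], [0, 0, 0], [0, 0, 0], [0, 0, 0], [0, 0, 0], [0, 0, 0], [0, 0, 0], [0, 0, 0], [0, 0, 0]], fingers=[-1, -1, -1, -1, -1, -1, -1, -1, -1, -1])

```text
time: 20.55
tool_pos: [607.7, 238.8, 247.0]
tool_rot: [0.707, -0.707, 0.005, -0.006]
force: [-5.2, -2.3, 19.3]
gripper_width: -0.004
```

Request:
drive_tool(linear=[[0, 0, 0], [0, 0, 0], [0, 0, 0], [0, 0, 0], [0, 0, 0], [0, 0, 0], [0, 0, 0], [0, 0, 0], [0, 0, 0], [0, 0, 0]], dr=[[0, 0, 0], [0, 0, 0], [0, 0, 0], [0, 0, 0], [0, 0, 0], [0, 0, 0], [0, 0, 0], [0, 0, 0], [0, 0, 0], [0, 0, 0]], fingers=[-1, -1, -1, -1, -1, -1, -1, -1, -1, -1])

```text
time: 21.55
tool_pos: [607.7, 238.8, 250.0]
tool_rot: [0.708, -0.706, 0.003, -0.008]
force: [-3.9, -1.6, 14.7]
gripper_width: -0.001
```

```bash
python3 - <<'E'
from h import *
w=snapshot("wrist");a=snapshot("side");s=state()
print(s["time"],s["tool_pos"],s["force"])
c=np.zeros((480,800,3),np.uint8)
c[:360,:480]=cv2.resize(w,(480,360));c[:400,480:800]=cv2.resize(a[150:290,250:362],(320,400),interpolation=2)
cv2.imwrite("pics/c7.png",np.clip(c[:,:,::-1]*1.4,0,255).astype(np.uint8))
E
```

```text
21.65 [607.70267258 238.82107352 250.03331645] [-5.09915119 -1.75262815 13.97162586]
```

View pics/c7.png

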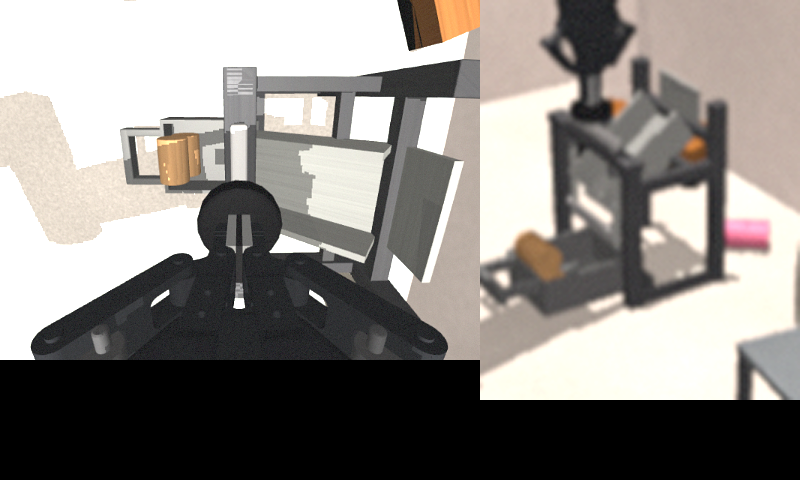

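Request:
drive_tool(linear=[[0, 0, -3], [0, 0, -6], [0, 0, -8], [0, 0, -8], [0, 0, -8], [0, 0, -8], [0, 0, -8]], dr=[[0, 0, 0], [0, 0, 0], [0, 0, 0], [0, 0, 0], [0, 0, 0], [0, 0, 0], [0, 0, 0]], fingers=[-1, -1, -1, -1, -1, -1, -1])

```text
time: 22.35
tool_pos: [607.7, 238.8, 247.0]
tool_rot: [0.708, -0.706, 0.001, -0.01]
force: [-7.5, -2.9, 22.3]
gripper_width: 0.002
```

Request:
drive_tool(linear=[[0, 0, 8], [0, 0, 18], [0, 0, 28], [0, 0, 38], [0, 0, 48], [-15, 0, 65], [-55, 0, 75], [-95, 0, 75], [-135, 0, 75], [-135, 0, 75]], dr=[[0, 0, 0], [0, 0, 0], [0, 0, 0], [0, 0, 0], [0, 0, 0], [0, 0, 0], [0, 0, 0], [0, 0, 0], [0, 0, 0], [0, 0, 0]], fingers=[-1, -1, -1, -1, -1, -1, -1, -1, -1, -1])

```text
time: 23.35
tool_pos: [468.7, 239.2, 322.9]
tool_rot: [0.708, -0.706, 0.0, -0.009]
force: [0.7, 0.3, 0.3]
gripper_width: 0.001
```

```bash
python3 - <<'E'
from h import *
import pickle
cm=camera_model("wrist");pickle.dump(cm,open("w8.pkl","wb"))
w=snapshot("wrist");a=snapshot("side");s=state()
print(s["time"],s["tool_pos"],s["force"])
c=np.zeros((480,800,3),np.uint8)
c[:,:480]=w[60:540,160:640][:480] if 0 else 0
c[:384,:480]=cv2.resize(w[80:336,200:520],(480,384));c[:400,480:800]=cv2.resize(a[150:290,250:362],(320,400),interpolation=2)
cv2.imwrite("pics/c8.png",np.clip(c[:,:,::-1]*1.4,0,255).astype(np.uint8))
E
```

```text
23.45 [472.37670094 238.99244281 322.45494705] [0.20668669 0.07955124 0.15241643]
```

View pics/c8.png

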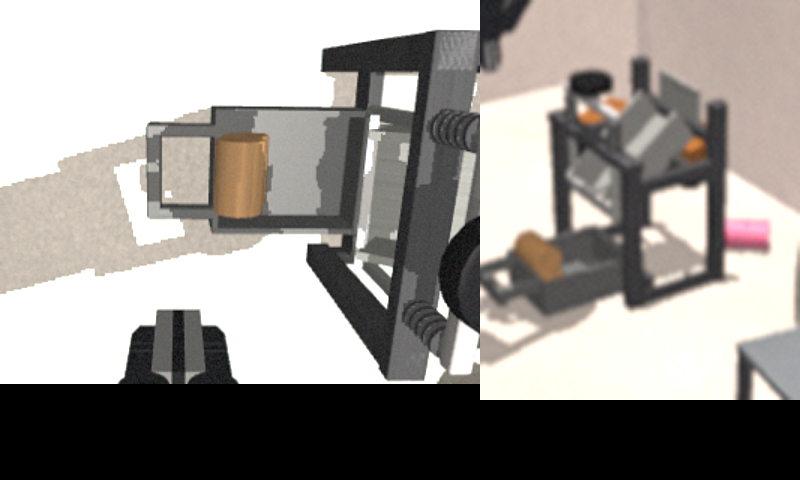

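```bash
python3 - <<'E'
from h import *
import pickle
from scipy.optimize import least_squares
cw=pickle.load(open("w8.pkl","rb"));cs=camera_model("side")
for pw in((360,196.7),(362,196.7)):
  r=least_squares(lambda X:np.r_[proj(cw,X)-pw,proj(cs,X)-(270.3,240)],[520,240,40]);print(r.x,r.fun.round(1))
print("tub/handle ends z50", [at(cw,(200+u/1.5,80+v/1.5),50)[:2].round(1) for u,v in((148,124),(150,218),(212,108),(213,232),(364,108),(352,232))])
for X in((521,240,25),(515,240,60),(515,240,65)):print(X,(proj(cw,X)-[200,80])*1.5,(proj(cs,X)-[250,150])*2.857+[480,0])
E
```

```text
[523.87203082 237.62343674  52.94652523] [ 0.1  0.  -0.2  0. ]
[526.15803539 237.6672065   52.87117889] [-0.1 -0.1  0.4 -0.1]
tub/handle ends z50 [array([448.6, 280.2]), array([447.8, 201. ]), array([500.4, 292.1]), array([502. , 187.5]), array([623.8, 290.8]), array([623.5, 185.3])]
(521, 240, 25) [232.76337916 166.34188532] [535.68257508 276.03037843]
(515, 240, 60) [230.43118742 174.04523996] [530.25477102 253.59000855]
(515, 240, 65) [231.12759512 175.23338065] [530.060309   250.16323202]
```

```bash
python3 - <<'E'
from h import *
def cyl(x,y,z,yaw=0):
    t=np.linspace(0,6.283,40);P=[]
    for e in(-30,30):
        for a in t:P.append((x+20*np.cos(a)-e*np.sin(yaw),y+e*np.cos(yaw),z+20*np.sin(a)))
    return np.array(P)
ims={n:(camera_model(n),snapshot(n)) for n in("wrist","side","scene")}
def msk(im,c):
    m=((im[:,:,0].astype(int)-im[:,:,2])>45).astype(np.uint8);k=np.zeros_like(m);p=c.astype(int);k[p[1]-40:p[1]+40,p[0]-40:p[0]+40]=1;return m*k
M={}
for n,(cm,im) in ims.items():
    m=msk(im,proj(cm,(525,240,55)))
    nc,lab,st,_=cv2.connectedComponentsWithStats(m);i=1+np.argmax(st[1:,4]);M[n]=(lab==i);print(n,"bbox",st[i][:4],"area",st[i][4])
pan=np.array([569,240])
for nm,cs in(("stack",[(-40,25),(-46,64.5)]),("lean",[(-16,25),(-45,53)]),("single+wall?",[(-45,53)]),("floor",[(-40,25)])):
    for n,(cm,im) in ims.items():
        k=np.zeros(M[n].shape,np.uint8)
        for x,z in cs:
            q=np.array([proj(cm,X) for X in cyl(569+x,239,z)]).round().astype(np.int32);cv2.fillConvexPoly(k,cv2.convexHull(q),1)
        print(nm,n,cv2.boundingRect(k),"IoU",round((k&M[n]).sum()/(k|M[n]).sum(),2))
E
```

```text
wrist bbox [342 170  34  55] area 1472
side bbox [263 232  15  15] area 139
scene bbox [335 362   2   2] area 3
stack wrist (341, 167, 35, 60) IoU 0.74
stack side (261, 229, 20, 26) IoU 0.39
stack scene (327, 336, 26, 30) IoU 0.01
lean wrist (341, 167, 53, 57) IoU 0.53
lean side (261, 232, 26, 22) IoU 0.43
lean scene (319, 337, 33, 33) IoU 0.0
single+wall? wrist (341, 169, 34, 55) IoU 0.8
single+wall? side (261, 232, 19, 17) IoU 0.65
single+wall? scene (329, 337, 23, 27) IoU 0.0
floor wrist (343, 167, 32, 51) IoU 0.72
floor side (263, 238, 18, 17) IoU 0.22
floor scene (327, 339, 23, 27) IoU 0.01
```

Request:
drive_tool(linear=[[0, 0, 25], [40, 0, 30], [85, 0, 30], [125, 0, 30], [140, 0, 30], [140, 0, 30]], dr=[[0, 0, 0], [0, 0, 0], [0, 0, 0], [0, 0, 0], [0, 0, 0], [0, 0, 0]], fingers=[-1, -1, -1, -1, -1, -1])

```text
time: 24.2
tool_pos: [616.2, 238.1, 348.7]
tool_rot: [0.708, -0.706, 0.003, -0.01]
force: [-0.5, -0.3, -0.3]
gripper_width: 0.001
```

```bash
python3 - <<'E'
from h import *
import pickle
cm=camera_model("wrist");pickle.dump(cm,open("w9.pkl","wb"));cv2.imwrite("pics/w9.png",snapshot("wrist")[:,:,::-1])
print(state()["tool_pos"])
E
```

```text
[614.84225909 238.39921193 349.81461922]
```

Request:
drive_tool(linear=[[-10, -30, 0], [-30, -75, 0], [-60, -115, 0], [-100, -155, 0], [-130, -200, 0], [-150, -245, 0], [-160, -290, 0], [-170, -330, 0], [-170, -350, 0], [-170, -350, 0]], dr=[[0, 0, 0], [0, 0, 0], [0, 0, 0], [0, 0, 0], [0, 0, 0], [0, 0, 0], [0, 0, 0], [0, 0, 0], [0, 0, 0], [0, 0, 0]], fingers=[-1, -1, -1, -1, -1, -1, -1, -1, -1, -1])

```text
time: 25.25
tool_pos: [443.9, -113.1, 350.0]
tool_rot: [0.708, -0.707, 0.003, -0.011]
force: [-0.1, 1.5, 0.1]
gripper_width: -0.003
```

```bash
cat > fit.py <<'E'
from h import *
import pickle
from scipy.optimize import differential_evolution
def cyl(x,y,z):
    t=np.linspace(0,6.283,30);return np.array([(x+20*np.cos(a),y+e,z+20*np.sin(a)) for e in(-30,30) for a in t])
scene=snapshot("scene");cv2.imwrite("pics/s9.png",scene[:,:,::-1])
V=[(pickle.load(open("w9.pkl","rb")),cv2.imread("pics/w9.png")[:,:,::-1]),(camera_model("scene"),scene)]
M=[]
for cm,im in V:
    h=cv2.cvtColor(np.ascontiguousarray(im),cv2.COLOR_RGB2HSV);m=((h[:,:,0]>5)&(h[:,:,0]<20)&(h[:,:,1]>90)).astype(np.uint8)
    c=proj(cm,(530,240,45)).astype(int);k=np.zeros_like(m);w=60 if cm["mtx"][0,0]<400 else 30;k[c[1]-w:c[1]+w,c[0]-w:c[0]+w]=1;m*=k
    M.append(m);print(c,cv2.boundingRect(m),m.sum())
def iou(v):
    r=[]
    for (cm,_),m in zip(V,M):
        k=np.zeros_like(m)
        for x,y,z in(v[:3],v[3:6]):
            q=np.array([proj(cm,X) for X in cyl(x,y,z)]).round().astype(np.int32);cv2.fillConvexPoly(k,cv2.convexHull(q),1)
        r.append((k&m).sum()/(k|m).sum())
    return -sum(r)
E
python3 - <<'E'
from fit import *
for s in(0,1):
    r=differential_evolution(iou,[(500,560),(225,255),(40,72),(515,610),(225,255),(24,30)],seed=s,maxiter=60,popsize=8);print(r.x.round(1),r.fun)
for (cm,im),m in zip(V,M):
    x,y,w,h=cv2.boundingRect(m);print(np.array2string(cv2.resize(m[y:y+h,x:x+w],(min(w,50),min(h,30)),interpolation=0),threshold=9999,max_line_width=200).replace(" ",""))
E
```

```text
[251 190] (225, 167, 82, 59) 2098
[338 351] (327, 336, 25, 28) 413
[522.6 240.1  62.8 528.4 235.1  24.5] -1.7718811907142564
[522.1 239.5  60.7 527.8 236.   24.4] -1.7679042373487133
[[00000000000000000011010000000000000000000000000000]
[00000000000111111111111111100000000000000000000000]
[00000111111111111111111111100000000000000000000000]
[01111111111111111111111111100000000000000000000000]
[01111111111111111111111111100000000000000000000000]
[01111111111111111111111111100000000000000000000000]
[01111111111111111111111111100000000000000000000000]
[01111111111111111111111111100000000000000000000000]
[01111111111111111111111111100000000000000000000000]
[01111111111111111111111111100000000000000000000000]
[00111111111111111111111111100000000000000000000000]
[00111111111111111111111111100000000000000000000000]
[00111111111111111111111111110000000000000000000000]
[00111111111111111111111111110000000000000000000000]
[00111111111111111111111111110000000000000000000000]
[00111111111111111111111111110000000000000000000000]
[00111111111111111111111111110000000000000000000000]
[00111111111111
[... 760 characters left out ...]
[0000001111111111111000000]
[0000011111111111111000000]
[0000011111111111111100000]
[0011101111111111111100000]
[0111101111111111111100000]
[1111101111111111111100000]
[0111110111111111111110000]
[0111110111111111111110000]
[0011110111111111111111000]
[0011111111111111111111000]
[0011111011111111111111000]
[0001111011111111111111100]
[0001110101111111111111100]
[0001111101111111111111100]
[0000111111111111111111110]
[0000111111111111111111110]
[0000111110111111111111110]
[0000011111111111111111111]
[0000011110011111111111110]
[0000001110011111111110000]
[0000001111111111110000000]
[0000001111111110000000000]
[0000000111101000000000000]
[0000000111110000000000000]
[0000000111000000000000000]]
```

```bash
python3 -c "
from station import *
print(state()['time'],state()['force']);print(finish_job())"
```

```text
25.3 [-0.00733846 -0.07134287 -0.7041297 ]
the job is handed in; nothing more can be done
None
```

I finished the whole sequence in about 25 s of robot time and handed the job in; no verdict was reported. I drew the pan out by its lip, turned it and set it down on the open bench. I then took it by the handle, slid it between the chute legs until it met the back stop, and let go. I pressed the plunger to its stop twice, with the head about 38 mm down and 19–22 N on the tool, and let it come back up.

What the last checks showed:
- **Pan:** its centre is about 85 mm in front of the chute's origin (home is 87 mm) and within a few mm of the middle sideways, handle outwards.
- **Plunger:** in the side view it looks back at its starting height. I judged this by eye and did not measure it.
- **Offcuts:** both are in the pan, but stacked against the handle-end wall instead of lying side by side. The upper one is at about x = -46 mm and z = +38 to +40 mm in the pan's frame, inside the 45 mm limit by only about 5 mm. It stayed in the same place in pictures taken over the last 2 s. I left it rather than risk nudging the pan.
- **Disagreement:** an earlier rough measurement from two views put the upper offcut at +28 mm. The later two-view outline fit and the known geometry both support the higher figure.
- **Other things:** the arm came nowhere near the carton, bottle, jar or wrench, though I did not re-measure where they stand. The arm ended clear of everything, at 350 mm height.

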